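# Discharge the dowel dispenser into its tray

## Task

Push the parts tray along the bench, in under the outlet of the dowel dispenser and centred on it, until it touches the dispenser's front. Then press the dispenser's side lever all the way down to lift the outlet flap, keep it down until all four dowels have rolled out into the tray, and ease the lever back up so that the flap closes gently and never snaps shut. Only push and press with the fingers: lift nothing, do not touch the dowels and leave the other things on the bench where they are.

Things in the scene. Friction and masses are not known exactly. Their poses are not given: they have to be found in the camera images.
- dispenser: Dowel dispenser of grey sheet steel, screwed to the bench left of the vice; 144 mm long (its x), 83 wide over the cheeks (y), 122 high in front, 158 behind, open on top, dowels lying across its sloping floor. A foot flange 3 thick reaches y -67. Origin at bench level, mid-width. Its front with outlet and flap faces its -x; y is to the left; lever on the right (-y) cheek.
- tray_stop (a point): Middle of the foot of the dispenser's front skirt, the upright plate 110 mm wide and 42 high under the outlet against which the tray is pushed; at x -70, y 0, z 0 mm of the dispenser. Chute and cheeks overhang it by 24 mm with 44 clear height, so the 34 mm high tray passes beneath.
- flap (a joint): Outlet flap: steel plate 73 wide, 50 high, hinged at its top edge 106 mm above the bench, in the dispenser's front. Radians: 0 = hanging shut, grows as it swings out and up; 1.25 is the stop, lever fully down. Dowels pass above about 0.9. A pin and slot link it to the lever: about 1.25 rad for 38 mm of pad travel.
- lever: Steel lever outside the dispenser's right (-y) cheek. Origin on its pivot line, at x +34, y 0, z 109 mm of the dispenser; the arm points to the dispenser's front (-x) and swings down 0.32 rad. Spring return: about 3 N on the pad at first, 6 N fully down. Let go, it snaps up and the flap shuts in under 0.2 s; to ease it, stay on the pad and let it up at a few cm/s.
- lever_pad (a point): Centre of the top face of the lever's round black rubber pad, 26 mm across. At rest at x -76, y -80, z 160 mm of the dispenser; pressed, it sinks 38 mm to its stop and shifts 11 mm towards the dispenser's front (-x) on the way. Nothing stands above it.
- tray: Loose open sheet-metal tray, 94 (x) by 102 (y) by 34 mm high, walls and floor 3, 0.2 to 0.4 kg. Stands on the bench 40 to 66 mm in front of the skirt, up to 28 off to a side, within 7 degrees of square, its 102 mm wall facing it. Origin at the centre of its underside, x towards the dispenser, z up. Home: its far (+x) wall touches the skirt, origin at x -117 mm of the dispenser, within about 12 sideways.
- dowel_1: Fluted beech dowel, 20 diameter, 70 long, 18 g, number 1 from the outlet in the dispenser's magazine at the start. Origin at its centre, y along its axis; it rolls out by itself when the flap is up, within about 1 s.
- dowel_2: Fluted beech dowel, 20 diameter, 70 long, 18 g, number 2 from the outlet in the dispenser's magazine at the start. Origin at its centre, y along its axis; it rolls out by itself when the flap is up, within about 1 s.
- dowel_3: Fluted beech dowel, 20 diameter, 70 long, 18 g, number 3 from the outlet in the dispenser's magazine at the start. Origin at its centre, y along its axis; it rolls out by itself when the flap is up, within about 1 s.
- dowel_4: Fluted beech dowel, 20 diameter, 70 long, 18 g, number 4 from the outlet in the dispenser's magazine at the start. Origin at its centre, y along its axis; it rolls out by itself when the flap is up, within about 1 s.
- offcut_3: Bystander: walnut block 40 x 60 x 40 mm, loose on the bench. Not part of the job. Origin at the centre of its underside.
- tape_1: Bystander: roll of masking tape lying flat, 25 high, diameter 96 mm, loose on the bench. Not part of the job. Origin at the centre of its underside.
- bit_box: Bystander: closed blue plastic bit box 80 x 152 x 31 mm, loose on the bench. Not part of the job. Origin at the centre of its underside.
- offcut_1: Bystander: pine offcut 45 x 140 x 22 mm, loose on the bench. Not part of the job. Origin at the centre of its underside.
- screwdriver_1: Bystander: screwdriver with a red handle, length 210 mm, loose on the bench. Not part of the job. Origin at the centre of its underside.
- pliers: Bystander: combination pliers, length 170 mm, loose on the bench. Not part of the job. Origin at the centre of its underside.
- spring_clamp_1: Bystander: spring clamp lying flat, length 138 mm, loose on the bench. Not part of the job. Origin at the centre of its underside.

How it is judged:
On the way, in this order (a step that is already met when the one before it is completed fails the run):
1. the tray stands home against the dispenser's front, the flap still shut (x of tray in the frame of dispenser above -0.125 m and y of tray in the frame of dispenser between -0.02 and 0.02 m and value of joint flap below 0.06 rad), for 0.2 s.
2. the lever is pressed down with the fingers and holds the flap up while all four dowels lie in the tray (value of joint flap above 0.95 rad and contact force between the fingers and lever above 0.5 N and x of dowel_1 in the frame of tray between -0.044 and 0.044 m and y of dowel_1 in the frame of tray between -0.048 and 0.048 m and z of dowel_1 in the frame of tray between 0 and 0.045 m and x of dowel_2 in the frame of tray between -0.044 and 0.044 m and y of dowel_2 in the frame of tray between -0.048 and 0.048 m and z of dowel_2 in the frame of tray between 0 and 0.045 m and x of dowel_3 in the frame of tray between -0.044 and 0.044 m and y of dowel_3 in the frame of tray between -0.048 and 0.048 m and z of dowel_3 in the frame of tray between 0 and 0.045 m and x of dowel_4 in the frame of tray between -0.044 and 0.044 m and y of dowel_4 in the frame of tray between -0.048 and 0.048 m and z of dowel_4 in the frame of tray between 0 and 0.045 m), for 0.2 s.
3. the flap is down again (value of joint flap below 0.06 rad), for 0.2 s.
At the end, for the whole second after the job is handed in: All four dowels lie at rest in the tray, the tray still stands home under the outlet (within 8 mm of the front skirt and 20 mm sideways) and the flap is shut (under 0.06 rad) (all of step 1 and x of dowel_1 in the frame of tray between -0.044 and 0.044 m and y of dowel_1 in the frame of tray between -0.048 and 0.048 m and z of dowel_1 in the frame of tray between 0 and 0.045 m and x of dowel_2 in the frame of tray between -0.044 and 0.044 m and y of dowel_2 in the frame of tray between -0.048 and 0.048 m and z of dowel_2 in the frame of tray between 0 and 0.045 m and x of dowel_3 in the frame of tray between -0.044 and 0.044 m and y of dowel_3 in the frame of tray between -0.048 and 0.048 m and z of dowel_3 in the frame of tray between 0 and 0.045 m and x of dowel_4 in the frame of tray between -0.044 and 0.044 m and y of dowel_4 in the frame of tray between -0.048 and 0.048 m and z of dowel_4 in the frame of tray between 0 and 0.045 m and linear speed of each of dowel_1, dowel_2, dowel_3, dowel_4, tray below 0.03 m/s); the robot touches nothing.
It fails at once if the flap drops faster than 3 rad/s (it snaps shut) (velocity of joint flap below -3 rad/s).
It fails at once if the tray is lifted or tipped (height (world z) of tray above 0.012 m or angle between tray's own z axis and vertical above 0.12 rad).
It fails at once if the robot touches a dowel (contact force between any of the arm, the fingers and dowel_1 above 0.3 N or contact force between any of the arm, the fingers and dowel_2 above 0.3 N or contact force between any of the arm, the fingers and dowel_3 above 0.3 N or contact force between any of the arm, the fingers and dowel_4 above 0.3 N).
It fails at once if a bystander is moved more than 20 mm (distance of any of offcut_3, tape_1, bit_box, offcut_1, screwdriver_1, pliers, spring_clamp_1 from where it was at the start of the episode above 0.02 m).
It also fails if it takes over 46 s, if anything falls off the work surface, if the arm or the gripper's body presses on something with over 40 N, if the wrist force passes 120 N, or if a joint passes its speed limit or range.

## Robot

A 6-joint arm with a two-finger parallel gripper is mounted at the origin on a cart in front of the work surface, level with it; the furniture and walls round the work are solid. World frame = base frame: x ahead of the robot, y to its left, z up, the work surface at z = 0. Lengths are in m, angles in rad, forces in N, time in s.
With the tool pointing down it reaches from about 0.25 to 0.725 m from the base axis. Payload 4 kg.
Tool frame: the origin (TCP) lies midway between the tips of the shut fingers; the grasp point (between the pads) lies bot.tcp_to_grasp behind it (bot.tcp_to_grasp is the distance from the TCP to the grasp point, in m); z points along the fingers, y is the line along which they close (so a half turn about z gives the same grasp; the last joint's range is limited). The gripper opens to 85 mm and grips with 20 to 120 N. Pads are 22 mm wide; open, the fingers measure 114 mm over their backs; the gripper's body (76 mm by 85 mm) begins 54 mm behind the grasp point. The pads swing forward as they close: fully open they stand 13 mm farther back than shut.
Start: joints at [1.339, 0.241, 0.005, 1.335, 0, 1.571], TCP at [0.115, 0.487, 0.231] pointing down, gripper open.
Joint ranges: [-2.72, 2.72], [-1.05, 1.87], [-1.09, 1.28], [-1.99, 2.15], [-1.42, 1.44], [-3.14, 3.14]. Speed limits (rad/s): [2.79, 2.79, 3.14, 3.14, 3.14, 3.14].

## Interface

Orientations are given as a unit quaternion [x, y, z, w].
In Python, from workcell import readout, camera, bot gives the robot as it stands. The module is installed in compiled form; this text tells all that it offers.
- The arm moves only by the tool jog_arm, never from a script. Its argument "motion" is a list of rows, each an object of numbers: "x", "y", "z": the shift along the tool's x, y, z in mm; "spin": the turn about the tool's z in degrees; "fingers": the closure, from -1 (fully open) to 1 (shut). A call has 1 to 8 rows; each row is the pose to reach, as a shift and turn from the pose commanded when the call began, along the tool's axes at that moment; what a row does not reach only later rows make up. A row lasts 1/8 s, in which the tool goes at most 62.5 mm and 10.7 degrees, less where a joint would pass 70% of its speed; a pose out of reach is approached as far as the arm can. A call with a gripper value outside its range is refused whole. The fingers move at their own pace and stop on an object; the grip force is fixed at half the most. Time passes only in rows, so rows that repeat a pose let the fingers close. It gives the time, the measured TCP pose, the force, the opening and the grip force at its end, in the units of the state.
- readout.get_obs(): the state, without advancing time (a new reading comes with each control period).
- camera(name): name is "scene" or "top" or "wrist"; returns a dict with "pixels" (400x640x3 uint8, red, green, blue), "K" (3x3 intrinsics, pixels), "dist" ([k1, k2, p1, p2, k3] as OpenCV has them; the pictures are not rectified), "rvec" (rotation vector, rad) and "tvec" (3), from world to camera coordinates, as OpenCV has them. Camera axes: x right, y down, z forward; pixel columns grow to the right and rows downward; lengths in m; the calibration is good to about 2 mm. A picture is of the moment at which its call begins. There is no depth.
- bot.job_done(): hands the job in; it is judged then, once.
The state is a dict: "clock": time; "joint_pos": joint angles; "joint_vel": joint speeds; "tau": joint torques, N m; "eef_pos": TCP position; "tool_rot": TCP orientation; "ft_force": force on the tool from outside, world axes, zero at the start; "ft_torque": the same for the moment, N m; "grip_width": finger opening in m; "grasp_force": force on a finger pad.
Only numpy, scipy, OpenCV 4.12 (cv2) and the standard library are available. Lean on these libraries where they do the work, as an engineer would, in place of code of your own. Each camera call takes 0.05 s, during which the arm holds its last target. There are 200 camera calls.

## Working session

There is one attempt and no reset: what is moved stays moved. The work goes in short steps, Python scripts to look and compute and a tool call to move; the robot and the scene stay as the last step left them, time stands still between calls to the robot, and variables do not carry over. Pictures are saved under pics/ and viewed, at most 10 in all, crops included, and the job is handed in when it is done.

Besides the shell and the picture viewer there is one more tool, called after "Emit:" by a JSON object that holds its "op" and its "data". jog_arm: Moves the arm, as the interface text tells. Its arguments: {"type":"object","properties":{"motion":{"type":"array"}},"required":["motion"]}

```bash
mkdir -p pics; python3 - <<'E'
from workcell import readout,camera,bot
import cv2,pickle
d={}
for n in("scene","top"):
    c=camera(n);d[n]=c;cv2.imwrite(f"pics/{n}0.png",c["pixels"][:,:,::-1])
pickle.dump(d,open("c0.pkl","wb"))
o=readout.get_obs();print(o["clock"],o["eef_pos"],o["tool_rot"],bot.tcp_to_grasp,o["ft_force"])
for n in d:print(d[n]["K"],d[n]["rvec"],d[n]["tvec"],d[n]["dist"])
E
```

```text
0.1 [0.11474919 0.48607758 0.23050599] [ 1.15651295e-01  9.93289436e-01 -9.29555273e-04 -9.93417066e-05] 0.0187 [-0.03541834 -0.79482571 -0.64023755]
[[401.98296605   0.         322.72143676]
 [  0.         401.98296605 196.98778836]
 [  0.           0.           1.        ]] [ 2.10149816 -0.60867005  0.34890022] [-0.4552393   0.30182979  1.32376053] [-0.00560673  0.          0.          0.          0.        ]
[[434.53476461   0.         316.03954358]
 [  0.         434.53476461 203.02793023]
 [  0.           0.           1.        ]] [ 2.15936967 -2.13114086  0.14069203] [0.06543531 0.61699891 1.50669002] [0.03338801 0.         0.         0.         0.        ]
```

View pics/scene0.png

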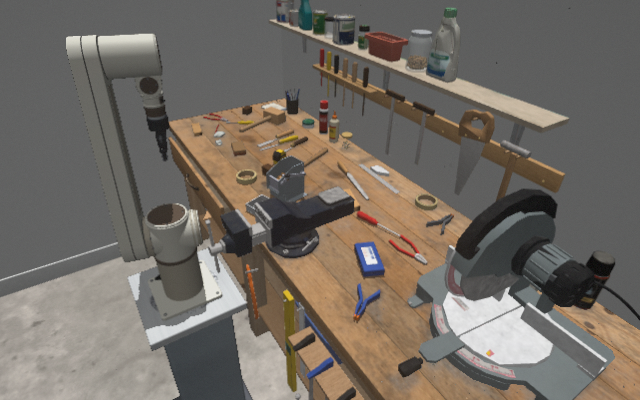

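View pics/top0.png

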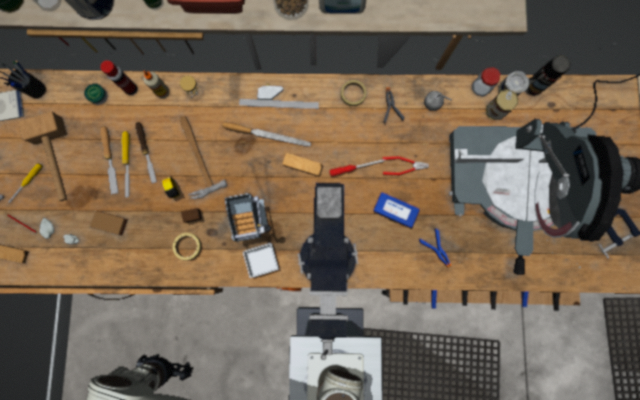

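The scene view hides the dispenser behind the vice. The top view shows the dispenser around (245,217), its front facing down the image, and the tray around (261,261). I'll enlarge that area.

```bash
cat > h.py <<'E'
import cv2,numpy as np
def px2w(c,uv,z):
    uv=np.array(uv,float).reshape(-1,1,2)
    n=cv2.undistortPoints(uv,c["K"],np.array(c["dist"]))[:,0]
    R=cv2.Rodrigues(np.array(c["rvec"]))[0];t=np.array(c["tvec"]).ravel()
    o=-R.T@t;d=np.c_[n,np.ones(len(n))]@R
    return o+d*((z-o[2])/d[:,2])[:,None]
def w2px(c,P):
    return cv2.projectPoints(np.array(P,float).reshape(-1,3),np.array(c["rvec"]),np.array(c["tvec"]),c["K"],np.array(c["dist"]))[0][:,0]
def crop(c,x0,y0,x1,y1,s,fn):
    cv2.imwrite(fn,cv2.resize(c["pixels"][y0:y1,x0:x1,::-1],None,fx=s,fy=s,interpolation=cv2.INTER_CUBIC))
E
python3 - <<'E'
import pickle;from h import *
d=pickle.load(open("c0.pkl","rb"));crop(d["top"],215,180,295,285,5.5,"pics/crop0.png")
print(px2w(d["top"],[[261,261],[244,217]],0.03))
E
```

```text
[[0.40879469 0.26519518 0.03      ]
 [0.56414438 0.33107782 0.03      ]]
```

View pics/crop0.png

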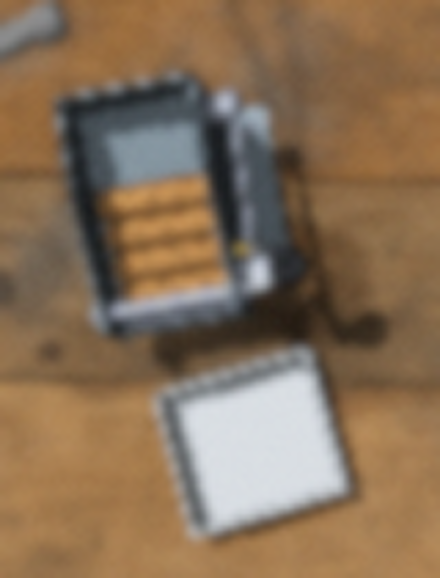

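The enlarged crop shows the tray's corners at crop pixels of about (160,400), (310,350), (355,490) and (200,535). The dispenser is turned roughly +10°, with its lever on the right at about (260,200). It's too blurred to measure from, so I'll move over the tray and use the wrist camera.

Emit:
{"op": "jog_arm", "data": {"motion": [{"x":-36,"y":-19,"z":-12,"spin":-3,"fingers":0},{"x":-72,"y":-38,"z":-24,"spin":-7},{"x":-108,"y":-57,"z":-36,"spin":-10},{"x":-144,"y":-76,"z":-48,"spin":-14},{"x":-180,"y":-95,"z":-60,"spin":-17},{"x":-216,"y":-114,"z":-70,"spin":-20},{"x":-252,"y":-132,"z":-80,"spin":-23},{"x":-252,"y":-132,"z":-80,"spin":-23}]}}

```text
validation failed for argument at $.mo...
```

```bash
python3 - <<'E'
from workcell import readout,camera
import pickle,cv2
o=readout.get_obs();c=camera("wrist");pickle.dump((o,c),open("w1.pkl","wb"));cv2.imwrite("pics/w1.png",c["pixels"][:,:,::-1])
print(o["clock"],o["eef_pos"],o["tool_rot"],o["grip_width"])
E
```

```text
0.1 [0.11474919 0.48607758 0.23050599] [ 1.15651295e-01  9.93289436e-01 -9.29555273e-04 -9.93417066e-05] 0.0854131113953506
```

View pics/w1.png

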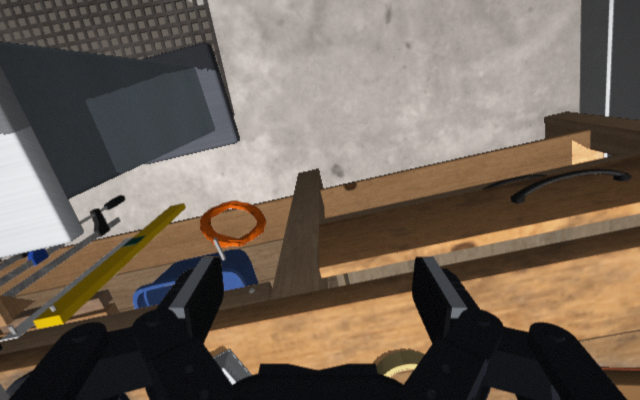

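The move was refused, probably because every key is needed in every row. The wrist picture shows the robot's side of the bench edge at the top and the fingers at rows 260-400. So the camera looks towards tool +x, and I need its mounting geometry to plan the viewpoint.

```bash
python3 - <<'E'
import pickle;from h import *
from scipy.spatial.transform import Rotation as Ro
o,c=pickle.load(open("w1.pkl","rb"))
T=Ro.from_quat(o["tool_rot"]).as_matrix();p=np.array(o["eef_pos"])
R=cv2.Rodrigues(np.array(c["rvec"]))[0];t=np.array(c["tvec"]).ravel()
Rt=R@T; tt=R@p+t   # tool->cam
print("cam in tool",-Rt.T@tt,"axis",Rt[2],"imgx",Rt[0],c["K"][0,0],c["K"][:2,2])
pickle.dump((Rt,tt,c["K"],c["dist"]),open("hand.pkl","wb"))
for P in[(.40,.30,.34),(.45,.30,.34),(.5,.3,.34),(.55,.3,.32)]:
  th=np.radians(10);T2=np.array([[-np.cos(th),np.sin(th),0],[-np.sin(th),-np.cos(th),0],[0,0,-1]]).T
  T2=np.array([[-np.cos(th),-np.sin(th),0],[-np.sin(th),np.cos(th),0],[0,0,-1]]).T
  R2=Rt@T2.T;t2=tt-R2@np.array(P)
  c2=dict(c,rvec=cv2.Rodrigues(R2)[0],tvec=t2)
  print(P,w2px(c2,[(.409,.265,.03),(.49,.30,.106),(.564,.331,.1),(.49,.22,.16)]).astype(int).tolist())
E
```

```text
cam in tool [ 0.08128231 -0.00035674 -0.14266147] axis [-3.17187425e-01  1.03746939e-04  9.48362867e-01] imgx [ 6.63756297e-05  9.99999994e-01 -8.71959738e-05] 331.9450956615408 [317.43984646 192.84979273]
(0.4, 0.3, 0.34) [[291, 146], [305, 226], [319, 278], [229, 235]]
(0.45, 0.3, 0.34) [[297, 109], [311, 188], [326, 245], [234, 191]]
(0.5, 0.3, 0.34) [[303, 69], [319, 147], [333, 209], [238, 143]]
(0.55, 0.3, 0.32) [[309, 24], [327, 104], [342, 175], [239, 91]]
```

Emit:
{"op": "jog_arm", "data": {"motion": [{"x":-36,"y":-19,"z":-12,"spin":-3,"fingers":0},{"x":-72,"y":-38,"z":-24,"spin":-7,"fingers":0},{"x":-108,"y":-57,"z":-36,"spin":-10,"fingers":0},{"x":-144,"y":-76,"z":-48,"spin":-14,"fingers":0},{"x":-180,"y":-95,"z":-60,"spin":-17,"fingers":0},{"x":-216,"y":-114,"z":-80,"spin":-20,"fingers":0},{"x":-252,"y":-132,"z":-100,"spin":-23,"fingers":0}]}}

```text
clock: 1.02
eef_pos: [0.3305, 0.2991, 0.3316]
tool_rot: [-0.086, 0.996, -0.0, -0.0]
ft_force: [0.2, 1.1, -0.1]
grip_width: 0.0427
grasp_force: 0.0
```

Emit:
{"op": "jog_arm", "data": {"motion": [{"x":-50,"y":-9,"z":0,"spin":0,"fingers":0},{"x":-100,"y":-18,"z":0,"spin":0,"fingers":0},{"x":-100,"y":-18,"z":0,"spin":0,"fingers":0}]}}

```text
clock: 1.4
eef_pos: [0.434, 0.2987, 0.3291]
tool_rot: [-0.083, 0.997, -0.001, -0.001]
ft_force: [-0.1, 0.2, -0.1]
grip_width: 0.0429
grasp_force: 0.0
```

```bash
python3 - <<'E'
from workcell import readout,camera
import pickle;from h import *
o=readout.get_obs();c=camera("wrist");pickle.dump((o,c),open("w2.pkl","wb"))
crop(c,160,40,480,280,2.5,"pics/w2.png")
print(o["clock"],o["eef_pos"],o["tool_rot"])
E
```

```text
1.4 [0.43399421 0.29873384 0.32912097] [-8.29228421e-02  9.96555037e-01 -8.17504526e-04 -1.09183612e-03]
```

View pics/w2.png

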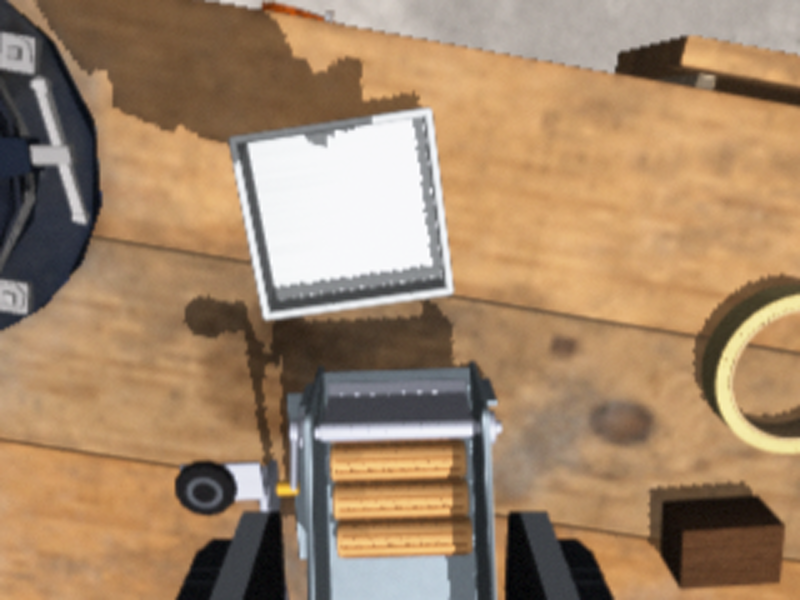

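The picture gives good positions. In crop pixels, the tray rim corners are (231,139), (432,110), (452,291) and (267,319), the pad centre is (206,488), and the hinge rod runs from (318,433) to (498,428).

```bash
python3 - <<'E'
import pickle;from h import *
o,c=pickle.load(open("w2.pkl","rb"))
f=lambda q:np.array(q,float)/2.5+[160,40]
tr=px2w(c,f([(231,139),(432,110),(452,291),(267,319)]),.034)[:,:2]
pad=px2w(c,f([(206,488)]),.160)[0,:2]
rod=px2w(c,f([(318,433),(498,428)]),.106)[:,:2]
dow=px2w(c,f([(334,485),(470,479),(340,557),(472,553)]),.09)[:,:2]
ang=lambda v:np.degrees(np.arctan2(-v[0],v[1]))
print("tray",tr.round(4).tolist(),tr.mean(0),ang(tr[1]-tr[0]),ang(tr[2]-tr[3]),[np.linalg.norm(tr[i]-tr[i-1]) for i in range(4)])
print("disp ang rod",ang(rod[1]-rod[0]),"dow",ang(dow[1]-dow[0]),ang(dow[3]-dow[2]),"len",np.linalg.norm(rod[1]-rod[0]))
th=np.radians(ang(rod[1]-rod[0]));print("pad",pad)
for th in(th,np.radians(9.5)):
  R=np.array([[np.cos(th),-np.sin(th)],[np.sin(th),np.cos(th)]])
  D=pad-R@[-.076,-.080]
  print(np.degrees(th),"disp",D,"tray in D",(tr.mean(0)-D)@R,"rod in D",(rod-D)@R,"tool",o["eef_pos"])
  P=[(x,y,z) for x,y,z in[(-.07,-.055,0),(-.094,-.041,.044),(-.094,.041,.044),(-.072,0.0415,.122),(-.072,-.0415,.122)]]
  Pw=[list(D+R@p[:2])+[p[2]] for p in map(np.array,P)]
  print(((w2px(c,Pw)-[160,40])*2.5).astype(int).tolist())
E
```

```text
tray [[0.3831, 0.2058], [0.3525, 0.3038], [0.4415, 0.3309], [0.4733, 0.2349]] [0.41262586 0.26885017] 17.337482819441725 18.305997268204226 [np.float64(0.09475927643304728), np.float64(0.10262706813648861), np.float64(0.09304683159598313), np.float64(0.10119872539320807)]
disp ang rod 11.251102951737442 dow 12.318693608134826 11.518667567025183 len 0.08531329982704122
pad [0.51462375 0.23287554]
11.251102951737442 disp [0.57355441 0.32616636] tray in D [-0.16901867 -0.02481602] rod in D [[-0.0775495  -0.03824512]
 [-0.0775495   0.04706818]] tool [0.43399421 0.29873384 0.32912097]
[[306, 379], [321, 361], [473, 357], [489, 452], [308, 457]]
9.5 disp [0.57637765 0.32432201] tray in D [-0.17066153 -0.02768423] rod in D [[-0.07882472 -0.03831197]
 [-0.0814317   0.04696149]] tool [0.43399421 0.29873384 0.32912097]
[[306, 380], [322, 363], [474, 364], [489, 459], [308, 459]]
```

Emit:
{"op": "jog_arm", "data": {"motion": [{"x":13,"y":-13,"z":45,"spin":-1,"fingers":0},{"x":26,"y":-26,"z":95,"spin":-2,"fingers":0},{"x":26,"y":-26,"z":145,"spin":-2,"fingers":0},{"x":26,"y":-26,"z":195,"spin":-2,"fingers":0},{"x":26,"y":-26,"z":240,"spin":-2,"fingers":0},{"x":26,"y":-26,"z":265,"spin":-2,"fingers":0},{"x":26,"y":-26,"z":270,"spin":-2,"fingers":0},{"x":26,"y":-26,"z":270,"spin":-2,"fingers":0}]}}

```text
clock: 2.45
eef_pos: [0.41, 0.2699, 0.0621]
tool_rot: [-0.103, 0.995, 0.0, 0.0]
ft_force: [-0.2, 0.0, -0.0]
grip_width: 0.0429
grasp_force: 0.0
```

Emit:
{"op": "jog_arm", "data": {"motion": [{"x":0,"y":0,"z":25,"spin":0,"fingers":0},{"x":0,"y":0,"z":45,"spin":0,"fingers":0},{"x":0,"y":0,"z":51,"spin":0,"fingers":0},{"x":0,"y":6,"z":51,"spin":0,"fingers":0},{"x":0,"y":13,"z":51,"spin":0,"fingers":0},{"x":0,"y":20,"z":51,"spin":0,"fingers":0},{"x":0,"y":27,"z":51,"spin":0,"fingers":0},{"x":0,"y":34,"z":51,"spin":0,"fingers":0}]}}

```text
clock: 3.45
eef_pos: [0.4034, 0.3031, 0.0106]
tool_rot: [-0.102, 0.995, -0.0, 0.0]
ft_force: [0.2, -3.8, 2.4]
grip_width: 0.0429
grasp_force: 1.8
```

Emit:
{"op": "jog_arm", "data": {"motion": [{"x":0,"y":4,"z":0,"spin":0,"fingers":0},{"x":0,"y":7,"z":0,"spin":0,"fingers":0},{"x":0,"y":7,"z":0,"spin":0,"fingers":0},{"x":0,"y":-1,"z":0,"spin":0,"fingers":0},{"x":0,"y":-1,"z":-20,"spin":0,"fingers":0},{"x":0,"y":-1,"z":-65,"spin":0,"fingers":0},{"x":30,"y":-20,"z":-110,"spin":0,"fingers":-1},{"x":60,"y":-36,"z":-145,"spin":0,"fingers":-1}]}}

```text
clock: 4.45
eef_pos: [0.3515, 0.2548, 0.1567]
tool_rot: [-0.102, 0.995, 0.001, 0.0]
ft_force: [0.8, 0.2, -0.3]
grip_width: 0.0769
grasp_force: 0.0
```

```bash
python3 - <<'E'
from workcell import readout,camera
import pickle;from h import *
o=readout.get_obs();c=camera("wrist");pickle.dump((o,c),open("w3.pkl","wb"))
cv2.imwrite("pics/w3.png",c["pixels"][:,:,::-1])
print(o["clock"],o["eef_pos"],o["tool_rot"])
E
```

```text
4.45 [0.35145813 0.25481692 0.15669985] [-1.01936431e-01  9.94790629e-01  7.07338077e-04  2.59599920e-04]
```

View pics/w3.png

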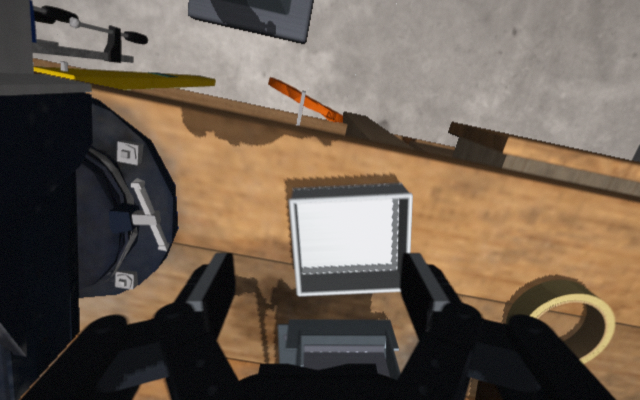

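The tray is now almost square. Its rim corners are at about (289,199), (411,193), (409,291) and (297,296).

```bash
python3 - <<'E'
import pickle;from h import *
o,c=pickle.load(open("w3.pkl","rb"))
tr=px2w(c,[(289,199),(411,193),(409,291),(297,296)],.034)[:,:2]
th=np.radians(11.5);R=np.array([[np.cos(th),-np.sin(th)],[np.sin(th),np.cos(th)]]);D=np.array([.5735,.3261])
ang=lambda v:np.degrees(np.arctan2(-v[0],v[1]))
print(tr,"D:",(tr-D)@R,"ctr",(tr.mean(0)-D)@R,ang(tr[1]-tr[0]),ang(tr[2]-tr[3]))
print("tcp D",(np.array(o["eef_pos"][:2])-D)@R)
E
```

```text
[[0.36902787 0.23358421]
 [0.34292305 0.33340724]
 [0.43631639 0.35969705]
 [0.46288667 0.25802408]] D: [[-0.21881198 -0.04989332]
 [-0.22449122  0.0531302 ]
 [-0.12773144  0.0602726 ]
 [-0.12196489 -0.04465653]] ctr [-0.17324988  0.00471324] 14.6552788027275 14.645616093029947
tcp D [-0.23179588 -0.02558402]
```

Emit:
{"op": "jog_arm", "data": {"motion": [{"x":14,"y":28,"z":20,"spin":0,"fingers":-0.4},{"x":16,"y":28,"z":65,"spin":0,"fingers":-0.4},{"x":16,"y":28,"z":110,"spin":0,"fingers":-0.4},{"x":16,"y":28,"z":138,"spin":0,"fingers":-0.4},{"x":16,"y":28,"z":146,"spin":0,"fingers":-0.4},{"x":10,"y":28,"z":146,"spin":0,"fingers":-0.4},{"x":3,"y":28,"z":146,"spin":0,"fingers":-0.4},{"x":-4,"y":28,"z":146,"spin":0,"fingers":-0.4}]}}

```text
clock: 5.5
eef_pos: [0.3507, 0.2843, 0.0104]
tool_rot: [-0.102, 0.995, 0.001, 0.0]
ft_force: [-3.3, -0.4, 1.0]
grip_width: 0.0597
grasp_force: 1.3
```

Emit:
{"op": "jog_arm", "data": {"motion": [{"x":-6,"y":0,"z":0,"spin":0,"fingers":-0.4},{"x":-12,"y":0,"z":0,"spin":0,"fingers":-0.4},{"x":-18,"y":0,"z":0,"spin":0,"fingers":-0.4},{"x":-24,"y":0,"z":0,"spin":0,"fingers":-0.4},{"x":-30,"y":0,"z":0,"spin":0,"fingers":-0.4},{"x":-35,"y":0,"z":0,"spin":0,"fingers":-0.4},{"x":-40,"y":0,"z":0,"spin":0,"fingers":-0.4}]}}

```text
clock: 6.38
eef_pos: [0.3895, 0.2916, 0.0092]
tool_rot: [-0.102, 0.995, -0.0, -0.0]
ft_force: [-2.8, -0.5, 2.3]
grip_width: 0.0596
grasp_force: 1.6
```

Emit:
{"op": "jog_arm", "data": {"motion": [{"x":-3,"y":0,"z":-1,"spin":0,"fingers":-0.4},{"x":-6,"y":0,"z":-1,"spin":0,"fingers":-0.4},{"x":-9,"y":0,"z":-1,"spin":0,"fingers":-0.4},{"x":-11,"y":0,"z":-1,"spin":0,"fingers":-0.4}]}}

```text
clock: 6.88
eef_pos: [0.4002, 0.2939, 0.0103]
tool_rot: [-0.102, 0.995, -0.0, 0.0]
ft_force: [-1.8, -0.2, 0.3]
grip_width: 0.0597
grasp_force: 1.0
```

Emit:
{"op": "jog_arm", "data": {"motion": [{"x":-2,"y":0,"z":0,"spin":0,"fingers":-0.4},{"x":-2,"y":0,"z":0,"spin":0,"fingers":-0.4}]}}

```text
clock: 7.12
eef_pos: [0.4024, 0.2944, 0.0104]
tool_rot: [-0.102, 0.995, 0.0, 0.0]
ft_force: [-0.5, 0.5, -0.3]
grip_width: 0.0596
grasp_force: 0.4
```

Emit:
{"op": "jog_arm", "data": {"motion": [{"x":-2,"y":0,"z":0,"spin":0,"fingers":-0.4},{"x":-2,"y":0,"z":0,"spin":0,"fingers":-0.4}]}}

```text
clock: 7.38
eef_pos: [0.4028, 0.2944, 0.0103]
tool_rot: [-0.102, 0.995, -0.0, -0.001]
ft_force: [-4.4, -0.4, 3.3]
grip_width: 0.0593
grasp_force: 2.6
```

Emit:
{"op": "jog_arm", "data": {"motion": [{"x":-2,"y":0,"z":0,"spin":0,"fingers":-0.4},{"x":-3,"y":0,"z":0,"spin":0,"fingers":-0.4},{"x":-3,"y":0,"z":0,"spin":0,"fingers":-0.4}]}}

```text
clock: 7.75
eef_pos: [0.4028, 0.2943, 0.01]
tool_rot: [-0.102, 0.995, -0.0, -0.004]
ft_force: [-11.0, -1.4, 8.3]
grip_width: 0.0597
grasp_force: 5.9
```

Emit:
{"op": "jog_arm", "data": {"motion": [{"x":6,"y":0,"z":0,"spin":0,"fingers":-0.4},{"x":20,"y":0,"z":0,"spin":0,"fingers":-0.4},{"x":24,"y":0,"z":-45,"spin":0,"fingers":1},{"x":24,"y":0,"z":-105,"spin":0,"fingers":1},{"x":20,"y":0,"z":-165,"spin":0,"fingers":1},{"x":0,"y":-10,"z":-222,"spin":0,"fingers":1},{"x":-30,"y":-20,"z":-270,"spin":0,"fingers":1},{"x":-40,"y":-30,"z":-280,"spin":0,"fingers":1}]}}

```text
clock: 8.75
eef_pos: [0.4549, 0.2749, 0.2946]
tool_rot: [-0.102, 0.995, 0.002, 0.004]
ft_force: [-0.5, 0.7, -0.9]
grip_width: 0.0
grasp_force: 0.0
```

```bash
python3 - <<'E'
from workcell import readout,camera
import pickle;from h import *
o=readout.get_obs();c=camera("wrist");pickle.dump((o,c),open("w4.pkl","wb"))
crop(c,160,60,480,300,2.5,"pics/w4.png")
print(o["clock"],o["eef_pos"],o["tool_rot"],o["grip_width"])
E
```

```text
8.75 [0.45492797 0.27486226 0.29456934] [-0.10186105  0.99478772  0.00173351  0.00432644] 6.848356645441752e-06
```

View pics/w4.png

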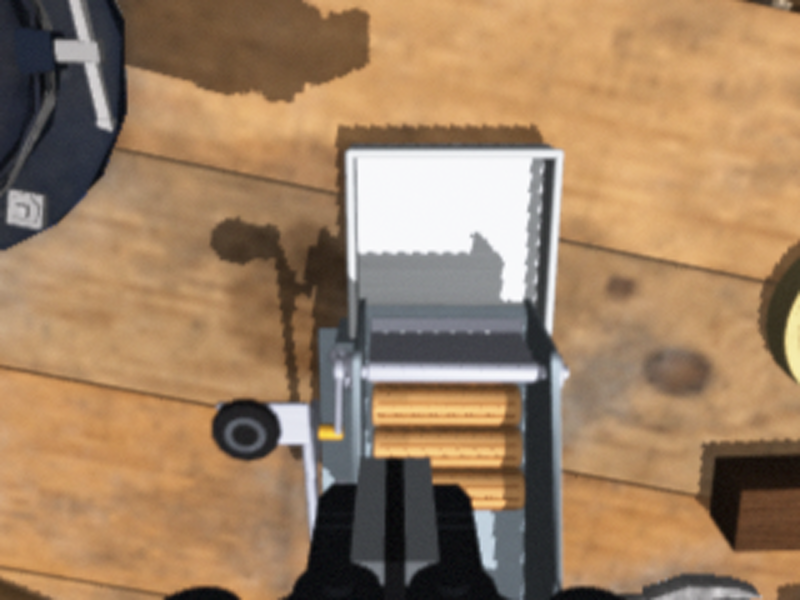

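The tray is seated square against the skirt, with its near rim from (348,150) to (561,150) in crop pixels. The pad centre is at (246,430).

```bash
python3 - <<'E'
import pickle;from h import *
o,c=pickle.load(open("w4.pkl","rb"))
f=lambda q:np.array(q,float)/2.5+[160,60]
th=np.radians(11.7);R=np.array([[np.cos(th),-np.sin(th)],[np.sin(th),np.cos(th)]])
pad=px2w(c,f([(246,430)]),.160)[0,:2];tr=px2w(c,f([(346,150),(562,150)]),.034)[:,:2];p=np.array(o["eef_pos"][:2])
print(pad,"pad-tcp",(pad-p)@R); D=pad-R@[-.076,-.080]
print("D",D,"tray rim in D",(tr-D)@R, "rod",(px2w(c,f([(362,373),(566,374)]),.106)[:,:2]-D)@R)
E
```

```text
[0.51539814 0.23196107] pad-tcp [ 0.05051395 -0.05427241]
D [0.57359609 0.32571073] tray rim in D [[-0.16241109 -0.04813569]
 [-0.16236222  0.05492338]] rod [[-0.0768282  -0.03919391]
 [-0.07625662  0.04830205]]
```

Emit:
{"op": "jog_arm", "data": {"motion": [{"x":-25,"y":-27,"z":20,"spin":0,"fingers":1},{"x":-50,"y":-54,"z":50,"spin":0,"fingers":1},{"x":-50,"y":-54,"z":85,"spin":0,"fingers":1},{"x":-50,"y":-54,"z":110,"spin":0,"fingers":1},{"x":-50,"y":-54,"z":115,"spin":0,"fingers":1},{"x":-50,"y":-54,"z":115,"spin":0,"fingers":1}]}}

```text
clock: 9.55
eef_pos: [0.5117, 0.2315, 0.1754]
tool_rot: [-0.102, 0.995, -0.0, -0.0]
ft_force: [0.1, -1.0, -1.0]
grip_width: -0.0001
grasp_force: 0.0
```

Emit:
{"op": "jog_arm", "data": {"motion": [{"x":-3,"y":0,"z":8,"spin":0,"fingers":1},{"x":-3,"y":0,"z":15,"spin":0,"fingers":1},{"x":-2,"y":0,"z":20,"spin":0,"fingers":1},{"x":0,"y":0,"z":26,"spin":0,"fingers":1},{"x":2,"y":0,"z":33,"spin":0,"fingers":1},{"x":4,"y":0,"z":40,"spin":0,"fingers":1},{"x":6,"y":0,"z":46,"spin":0,"fingers":1},{"x":8,"y":0,"z":52,"spin":0,"fingers":1}]}}

```text
clock: 10.55
eef_pos: [0.5056, 0.2303, 0.1238]
tool_rot: [-0.102, 0.995, 0.0, 0.002]
ft_force: [0.8, 1.0, 5.5]
grip_width: 0.0003
grasp_force: 2.7
```

Emit:
{"op": "jog_arm", "data": {"motion": [{"x":0,"y":0,"z":2,"spin":0,"fingers":1},{"x":0,"y":0,"z":3,"spin":0,"fingers":1},{"x":0,"y":0,"z":3,"spin":0,"fingers":1}]}}

```text
clock: 10.92
eef_pos: [0.5058, 0.2303, 0.1231]
tool_rot: [-0.102, 0.995, 0.001, 0.003]
ft_force: [-3.5, 0.3, 16.0]
grip_width: 0.0
grasp_force: 8.2
```

At the stop: 16 N at z 0.123. I'll hold here, then look.

Emit:
{"op": "jog_arm", "data": {"motion": [{"x":0,"y":0,"z":0,"spin":0,"fingers":1},{"x":0,"y":0,"z":0,"spin":0,"fingers":1},{"x":0,"y":0,"z":0,"spin":0,"fingers":1},{"x":0,"y":0,"z":0,"spin":0,"fingers":1},{"x":0,"y":0,"z":0,"spin":0,"fingers":1},{"x":0,"y":0,"z":0,"spin":0,"fingers":1},{"x":0,"y":0,"z":0,"spin":0,"fingers":1},{"x":0,"y":0,"z":0,"spin":0,"fingers":1}]}}

```text
clock: 11.92
eef_pos: [0.5058, 0.2303, 0.1232]
tool_rot: [-0.102, 0.995, 0.001, 0.003]
ft_force: [-4.1, -1.0, 16.6]
grip_width: -0.0001
grasp_force: 8.2
```

```bash
python3 - <<'E'
from workcell import readout,camera
from h import *
c=camera("wrist");t=camera("top")
a=c["pixels"][:,:,::-1][:300,200:600];b=cv2.resize(t["pixels"][190:280,215:295,::-1],(267,300),interpolation=cv2.INTER_CUBIC)
cv2.imwrite("pics/w5.png",np.hstack([a,b]))
E
```

```text
(no output)
```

View pics/w5.png

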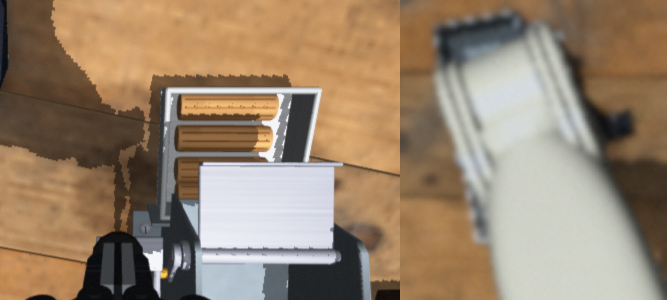

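The flap is up and three dowels are visible in the tray, at rows 105, 137 and 175. The fourth is probably hidden under the flap. I'll hold for one more second, then ease the lever up at about 24 mm/s.

Emit:
{"op": "jog_arm", "data": {"motion": [{"x":0,"y":0,"z":0,"spin":0,"fingers":1},{"x":0,"y":0,"z":0,"spin":0,"fingers":1},{"x":0,"y":0,"z":0,"spin":0,"fingers":1},{"x":0,"y":0,"z":0,"spin":0,"fingers":1},{"x":0,"y":0,"z":0,"spin":0,"fingers":1},{"x":0,"y":0,"z":0,"spin":0,"fingers":1},{"x":0,"y":0,"z":0,"spin":0,"fingers":1},{"x":0,"y":0,"z":0,"spin":0,"fingers":1}]}}

```text
clock: 13.02
eef_pos: [0.5057, 0.2303, 0.1231]
tool_rot: [-0.102, 0.995, 0.001, 0.003]
ft_force: [-3.3, -1.5, 14.9]
grip_width: -0.0002
grasp_force: 8.2
```

Emit:
{"op": "jog_arm", "data": {"motion": [{"x":0,"y":0,"z":-2,"spin":0,"fingers":1},{"x":-1,"y":0,"z":-5,"spin":0,"fingers":1},{"x":-2,"y":0,"z":-8,"spin":0,"fingers":1},{"x":-3,"y":0,"z":-11,"spin":0,"fingers":1},{"x":-4,"y":0,"z":-14,"spin":0,"fingers":1},{"x":-4,"y":0,"z":-17,"spin":0,"fingers":1},{"x":-5,"y":0,"z":-20,"spin":0,"fingers":1},{"x":-6,"y":0,"z":-23,"spin":0,"fingers":1}]}}

```text
clock: 14.02
eef_pos: [0.5099, 0.2311, 0.1434]
tool_rot: [-0.102, 0.995, 0.0, -0.0]
ft_force: [-2.4, 0.8, 4.5]
grip_width: -0.0005
grasp_force: 2.1
```

Emit:
{"op": "jog_arm", "data": {"motion": [{"x":-1,"y":0,"z":-3,"spin":0,"fingers":1},{"x":-2,"y":0,"z":-6,"spin":0,"fingers":1},{"x":-3,"y":0,"z":-9,"spin":0,"fingers":1},{"x":-4,"y":0,"z":-12,"spin":0,"fingers":1},{"x":-4,"y":0,"z":-15,"spin":0,"fingers":1},{"x":-5,"y":0,"z":-18,"spin":0,"fingers":1},{"x":-5,"y":0,"z":-21,"spin":0,"fingers":1},{"x":-5,"y":0,"z":-24,"spin":0,"fingers":1}]}}

```text
clock: 15.02
eef_pos: [0.5145, 0.2315, 0.1669]
tool_rot: [-0.102, 0.995, -0.0, -0.001]
ft_force: [0.0, -0.7, -0.1]
grip_width: -0.0003
grasp_force: 0.0
```

Contact is released. I'll rise and move back to look into the tray and under the flap.

Emit:
{"op": "jog_arm", "data": {"motion": [{"x":0,"y":0,"z":-15,"spin":0,"fingers":1},{"x":0,"y":0,"z":-55,"spin":0,"fingers":1},{"x":0,"y":10,"z":-90,"spin":0,"fingers":1},{"x":10,"y":35,"z":-120,"spin":0,"fingers":1},{"x":10,"y":50,"z":-140,"spin":0,"fingers":1},{"x":10,"y":50,"z":-140,"spin":0,"fingers":1}]}}

```text
clock: 15.78
eef_pos: [0.4955, 0.28, 0.3098]
tool_rot: [-0.103, 0.995, 0.001, 0.002]
ft_force: [-0.2, 0.9, 0.3]
grip_width: 0.0002
grasp_force: 0.0
```

```bash
python3 - <<'E'
from workcell import readout,camera
from h import *
c=camera("wrist");crop(c,160,0,480,240,2.5,"pics/w6.png");print(readout.get_obs()["clock"])
E
```

```text
15.825
```

View pics/w6.png

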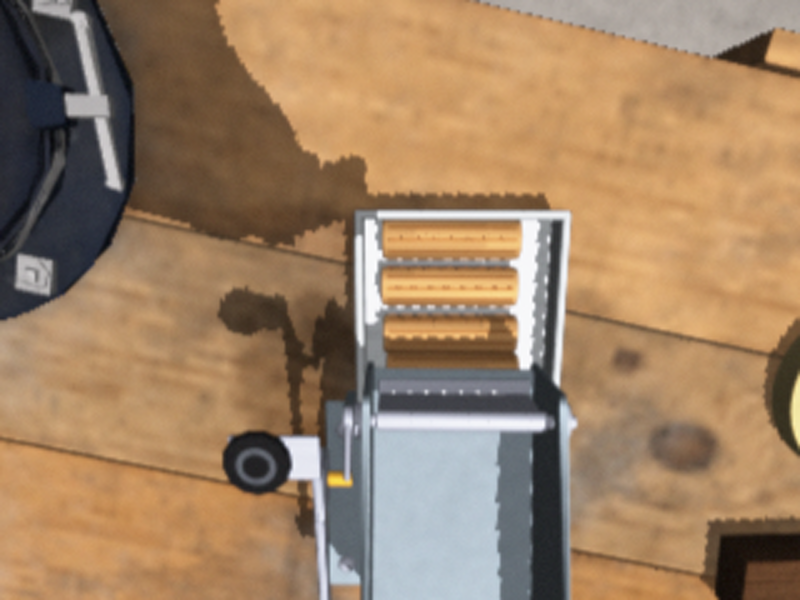

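All four dowels are in the tray (crop rows 240, 285, 330 and 360). The magazine is empty, the flap is shut and the tray is still home.

```bash
python3 -c "
from workcell import bot
print(bot.job_done())"
```

```text
the job is handed in; nothing more can be done
None
```

The job is handed in, with no verdict returned: the last picture shows the tray home against the dispenser, all four dowels in it, and the flap shut after the lever was eased up at about 24 mm/s.

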